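Scrape the chips off the drying rack's ware board

TASK

Take the yellow scraper block from its stand and wipe all five broken-pottery chips along the rack's dark ware board, off its end into the orange scrap tray, then stand the scraper upright in its trough again. Move the chips with the scraper, not the fingers, and leave the cups on the shelf above and the other pots, jar and brush where they are.

Things in the scene. Friction and masses are not known exactly. Their poses are not given: they have to be found in the camera images.
- rack: fixed drying rack: a dark wooden ware board (130 in x, 320 in y) with a shelf of steel bars over it. Origin on the table under the board's middle; x points to the back (away from the robot), y along the board, z up. The shelf hangs on two posts 10 thick at x = +91, y = +-150 mm
- board_top (a point): centre of the ware board's top face, 70 above the table; axes as the rack. Lips 6 wide and 8 high run along the board's front and back edges (x = +-62; 118 between them); its two ends (y = +-160) are open
- shelf_front (a point): middle of the lower front edge of the bar shelf, 185 above the table (115 over the board). The shelf reaches from here 110 to the back, y = +-155, top at 191; at y = +-150 a cross bar 8 wide, underside at 177. It covers the board but for its front 45
- tray: fixed open orange scrap tray, 150 (x) x 110 (y) x 45 high, walls 4; stands under one end of the ware board (rack y = +190 or -190, changes from run to run), so the board's end overhangs it by 25. Origin: centre of underside; axes as the rack
- tray_in (a point): centre of the tray's inner floor, 4 to 5 above the table; inside 142 x 102; axes as the tray
- crate: fixed blue crate of closed glaze jars, same footprint as the tray, jars reach 58 above the table; stands under the other end of the board. Not for chips
- stand: fixed dark steel stand of the scraper: 118 (x) x 44 (y) base, 8 high, with a trough on it, walls 5 thick and rim 22 above the table; trough inside 108 x 22. Origin: centre of underside. To the left or right of the rack
- stand_slot (a point): centre of the trough's floor, 8 above the table; axes as the stand (x along the trough)
- scraper: loose scraper block, upright: 100 long (x), 16 thick (y), 60 high (z), about 120 g, yellow with a black rubber strip along the bottom 12. Origin: centre of its underside (the wiping edge). Starts standing in the trough; the same turned by half a turn
- chip0: loose white broken-pottery chip, about 24 x 18 x 9 mm, 11 g, on the ware board. Origin: centre of its underside
- chip1: loose white broken-pottery chip, about 24 x 18 x 9 mm, 11 g, on the ware board. Origin: centre of its underside
- chip2: loose white broken-pottery chip, about 24 x 18 x 9 mm, 11 g, on the ware board. Origin: centre of its underside
- chip3: loose white broken-pottery chip, about 24 x 18 x 9 mm, 11 g, on the ware board. Origin: centre of its underside
- chip4: loose white broken-pottery chip, about 24 x 18 x 9 mm, 11 g, on the ware board. Origin: centre of its underside
- cup0: loose white unglazed cup, 76 across the rim, 78 high, 180 g, on the bar shelf over the board. Origin: centre of underside
- cup1: loose white unglazed cup, 76 across the rim, 78 high, 180 g, on the bar shelf over the board. Origin: centre of underside
- cup2: loose white unglazed cup, 76 across the rim, 78 high, 180 g, on the bar shelf over the board. Origin: centre of underside
- jar: loose small blue glaze jar, 52 across, 60 high, in front of the rack. Origin: centre of underside
- vase: loose white waisted vase, 72 across, 86 high, on the side where the scraper's stand is not. Origin: centre of underside
- bowl: loose terracotta bowl, 110 across, 50 high, in front of the rack on the right. Origin: centre of underside
- brush: loose brush lying in front of the rack on the left, about 200 long
Not all that is in view belongs to the job. Several things have the shape of the scraper; the one meant has the colours described above.

How it is judged:
On the way, in this order (a step that is already met when the one before it is completed fails the run):
1. the scraper is lifted out of its stand (z of scraper in the frame of stand_slot above 0.03 m), for 0.1 s.
2. all five chips lie in the orange tray, the scraper still off its stand (x of chip0 in the frame of tray_in between -0.071 and 0.071 m and y of chip0 in the frame of tray_in between -0.051 and 0.051 m and z of chip0 in the frame of tray_in between -0.01 and 0.035 m and x of chip1 in the frame of tray_in between -0.071 and 0.071 m and y of chip1 in the frame of tray_in between -0.051 and 0.051 m and z of chip1 in the frame of tray_in between -0.01 and 0.035 m and x of chip2 in the frame of tray_in between -0.071 and 0.071 m and y of chip2 in the frame of tray_in between -0.051 and 0.051 m and z of chip2 in the frame of tray_in between -0.01 and 0.035 m and x of chip3 in the frame of tray_in between -0.071 and 0.071 m and y of chip3 in the frame of tray_in between -0.051 and 0.051 m and z of chip3 in the frame of tray_in between -0.01 and 0.035 m and x of chip4 in the frame of tray_in between -0.071 and 0.071 m and y of chip4 in the frame of tray_in between -0.051 and 0.051 m and z of chip4 in the frame of tray_in between -0.01 and 0.035 m and (z of scraper in the frame of stand_slot above 0.02 m or horizontal distance between scraper and stand_slot above 0.03 m)), for 0.2 s.
At the end, for the whole second after the job is handed in: All five chips lie inside the orange tray (within its walls, below 35 mm over its floor), and the scraper stands released and at rest in the trough of its stand, on its rubber edge: within 10 mm of the trough's centre, 6 mm of its floor and 0.15 rad of upright (x of chip0 in the frame of tray_in between -0.071 and 0.071 m and y of chip0 in the frame of tray_in between -0.051 and 0.051 m and z of chip0 in the frame of tray_in between -0.01 and 0.035 m and x of chip1 in the frame of tray_in between -0.071 and 0.071 m and y of chip1 in the frame of tray_in between -0.051 and 0.051 m and z of chip1 in the frame of tray_in between -0.01 and 0.035 m and x of chip2 in the frame of tray_in between -0.071 and 0.071 m and y of chip2 in the frame of tray_in between -0.051 and 0.051 m and z of chip2 in the frame of tray_in between -0.01 and 0.035 m and x of chip3 in the frame of tray_in between -0.071 and 0.071 m and y of chip3 in the frame of tray_in between -0.051 and 0.051 m and z of chip3 in the frame of tray_in between -0.01 and 0.035 m and x of chip4 in the frame of tray_in between -0.071 and 0.071 m and y of chip4 in the frame of tray_in between -0.051 and 0.051 m and z of chip4 in the frame of tray_in between -0.01 and 0.035 m and horizontal distance between scraper and stand_slot below 0.01 m and z of scraper in the frame of stand_slot between -0.004 and 0.006 m and angle between scraper's own z axis and vertical below 0.15 rad and linear speed of scraper below 0.02 m/s); the robot touches nothing.
It fails at once if a cup on the shelf is pushed more than 30 mm or tipped (distance of any of cup0, cup1, cup2 from where it was at the start of the episode above 0.03 m or angle between any of cup0, cup1, cup2's own z axis and vertical above 0.5 rad).
It fails at once if the jar, vase, bowl or brush is pushed more than 30 mm (distance of any of jar, vase, bowl, brush from where it was at the start of the episode above 0.03 m).
It fails at once if the fingers push or grip a chip (over 2 N) (contact force between the fingers and chip0 above 2 N or contact force between the fingers and chip1 above 2 N or contact force between the fingers and chip2 above 2 N or contact force between the fingers and chip3 above 2 N or contact force between the fingers and chip4 above 2 N).
It also fails if it takes over 72 s, if anything falls off the work surface, if the arm or the gripper's body presses on something with over 40 N, if the wrist force passes 120 N, or if a joint passes its speed limit or range.

ROBOT

A 6-joint arm with a two-finger parallel gripper is mounted at the origin on the work surface. World frame = base frame: x ahead of the robot, y to its left, z up, the work surface at z = 0. Lengths are in m, angles in rad, forces in N, time in s.
With the tool pointing down it reaches from about 0.35 to 0.85 m from the base axis. Payload 8.1 kg.
Tool frame: the origin (TCP) lies between the finger pads; the fingertips stand 22 mm ahead of it and the grasp point (between the pads) lies 3 mm ahead of it; x points along the fingers, y is the direction in which the jaws open and shut, and the axes are right-handed (so a half turn about x gives the same grasp; the last joint's range is limited). The gripper opens to 85 mm and grips with 20 to 120 N. Pads are 22 mm wide; open, the fingers measure 114 mm over their backs; the gripper's body (76 mm by 85 mm) begins 54 mm behind the grasp point. The pads swing forward as they close: fully open they stand 13 mm farther back than shut.
Start: joints at [1.025, 0.13, 1.488, -0, 1.523, -0.085], TCP at [0.267, 0.537, 0.253] pointing down, gripper open.
Joint ranges: [-2.96, 2.96], [-0.89, 2.26], [0.02, 2.5], [-1.34, 4.48], [0, 2.73], [-2.66, 2.66]. Speed limits (rad/s): [2.39, 2.39, 2.79, 3.14, 3.14, 3.14].

INTERFACE

Orientations are given as a 3x3 rotation matrix whose columns are the frame's x, y, z axes.
In Python, from rig import get_obs, camera, arm, nets gives the robot as it stands.
- The arm moves only by the tool drive_tool, never from a script. Its argument "targets" is a list of rows, each an object with "hand": the finger opening in cm, from 0 to 8.54; "slide": the shift along the tool's x, y, z in cm, a list of three; "turn": the turn about the tool's x in degrees. In form: [{"hand": hand, "slide": [x, y, z], "turn": turn}, ...]. A call has 1 to 12 rows; each row is the pose to reach, as a shift and turn from the pose measured when the call began, along the tool's axes at that moment; what a row does not reach only later rows make up. A row lasts 1/8 s, in which the tool goes at most 62.5 mm and 10.7 degrees, less where a joint would pass 70% of its speed; a pose out of reach is approached as far as the arm can. A call with a gripper value outside its range is refused whole. The fingers move at their own pace and stop on an object; "force" is the grip in N (left out, the last holds). Time passes only in rows, so rows that repeat a pose let the fingers close. It gives the time, the measured TCP pose, the force and the opening at its end, in the units of the state.
- get_obs(): the state, without advancing time (a new reading comes with each control period).
- camera(name): name is "scene" or "top" or "wrist"; returns a dict with "image" (384x512x3 uint8, blue, green, red), "mtx" (3x3 intrinsics, pixels), "rvec" (rotation vector, rad) and "tvec" (3), from world to camera coordinates, as OpenCV has them. Camera axes: x right, y down, z forward; pixel columns grow to the right and rows downward; lengths in m; the calibration is good to about 2 mm. A picture is of the moment at which its call begins. There is no depth.
- arm.job_done(): hands the job in, once; it reports no verdict.
Trained networks look in a picture, given as the dict that the camera call returned (one of the last four; its "shot" number tells which), for a name from the list of things; names that differ only in an ending like _2 or _b are one class to them, and where a whole thing is asked for, a point or a joint stands for the part that bears it (a point fixed in the world has none). Each returns a list of dicts, best first, with "confidence" (0 to 1); they miss things now and then, are a little off and sometimes report something else, mostly with a low value. They report only what shows in the picture. A call takes as long as a camera call. They do not tell look-alikes from the thing itself.
- nets.recognise(picture, query): "pixel" ([column, row] in pixels, amid what is visible of it).
- nets.tip_of(picture, query): "pixel" ([column, row] in pixels: a listed point, or the origin of a listed thing).
The state is a dict: "time_s": time; "joint_positions": joint angles; "joint_velocities": joint speeds; "effort": joint torques, N m; "eef_pos": TCP position; "tool_rot": TCP orientation; "ft_force": force on the tool from outside, world axes, zero at the start; "torque": the same for the moment, N m; "gripper_width": opening from 0.0 (shut) to 1.0 (fully open).
Only numpy, scipy, OpenCV 4.12 (cv2) and the standard library are available. Lean on these libraries where they do the work, as an engineer would, in place of code of your own. Each camera call takes 0.05 s, during which the arm holds its last target. There are 200 camera calls.

## Working session

There is one attempt and no reset: what is moved stays moved. The work goes in short steps, Python scripts to look and compute and a tool call to move; the robot and the scene stay as the last step left them, time stands still between calls to the robot, and variables do not carry over. Pictures are saved under pics/ and viewed, about 8 in all and at most 12, crops included, and the job is handed in when it is done.

Besides the shell and the picture viewer there is one more tool, called after "Emit:" by a JSON object that holds its "name" and its "arguments". drive_tool: Moves the arm, as the interface text tells. Its arguments: {"type":"object","properties":{"targets":{"type":"array"},"force":{"type":"number"}},"required":["targets"]}

```bash
mkdir -p pics; ls; cat > h.py <<'E'
import numpy as np, cv2
from rig import get_obs, camera, arm, nets
def ray(c,px):
    K=c["mtx"];R=cv2.Rodrigues(np.array(c["rvec"],float))[0];t=np.array(c["tvec"],float).ravel()
    d=R.T@np.linalg.inv(K)@np.array([px[0],px[1],1.]);return -R.T@t,d
def onz(c,px,z):
    o,d=ray(c,px);return o+d*(z-o[2])/d[2]
def proj(c,P):
    return cv2.projectPoints(np.array(P,float).reshape(-1,3),np.array(c["rvec"],float),np.array(c["tvec"],float),np.array(c["mtx"],float),None)[0].reshape(-1,2)
E
python3 - <<'E'
from h import *
np.set_printoptions(precision=3,suppress=True)
for n in("scene","top"):
    c=camera(n);cv2.imwrite(f"pics/{n}1.png",cv2.resize(c["image"],None,fx=1.5,fy=1.5))
    print(n,"cam",ray(c,(256,192)))
    for q,z in [("rack",0),("board_top",.07),("shelf_front",.185),("tray",0),("tray_in",.0045),("crate",0),("stand",0),("stand_slot",.008),("scraper",.008),("jar",0),("vase",0),("bowl",0),("brush",.01),("chip0",.07),("cup0",.191)]:
        for r in nets.tip_of(c,q)[:6]:
            print(q,np.round(r["pixel"]),round(r["confidence"],2),onz(c,r["pixel"],z)[:2])
o=get_obs();print(o["eef_pos"],o["tool_rot"],o["time_s"])
E
```

```text
pics
scene cam (array([1.262, 0.174, 1.075]), array([-0.624, -0.129, -0.771]))
rack [229. 262.] 0.94 [ 0.629 -0.026]
board_top [230. 245.] 0.75 [ 0.623 -0.023]
board_top [160. 244.] 0.59 [ 0.656 -0.187]
shelf_front [230. 209.] 0.96 [ 0.603 -0.022]
tray [158. 242.] 0.74 [ 0.608 -0.219]
tray_in [158. 246.] 0.69 [ 0.621 -0.214]
tray_in [403. 252.] 0.26 [0.514 0.401]
crate [304. 282.] 0.93 [0.648 0.167]
stand [402. 255.] 0.95 [0.52  0.399]
stand [226. 252.] 0.27 [ 0.602 -0.042]
stand_slot [403. 254.] 0.83 [0.523 0.4  ]
scraper [380. 181.] 0.87 [0.289 0.332]
scraper [402. 251.] 0.7 [0.513 0.398]
jar [241. 195.] 0.72 [ 0.41  -0.044]
jar [228. 244.] 0.22 [ 0.577 -0.041]
vase [120. 206.] 0.66 [ 0.518 -0.36 ]
bowl [193. 195.] 0.67 [ 0.439 -0.175]
brush [323. 220.] 0.91 [0.458 0.191]
brush [216. 232.] 0.73 [ 0.554 -0.078]
chip0 [227. 252.] 0.58 [ 0.645 -0.025]
chip0 [190. 244.] 0.46 [ 0.642 -0.117]
chip0 [260. 271.] 0.43 [0.681 0.063]
cup0 [175. 224.] 0.8 [ 0.673 -0.129]
cup0 [261. 247.] 0.59 [0.693 0.067]
cup0 [218. 233.] 0.56 [ 0.675 -0.031]
cup0 [242. 198.] 0.21 [ 0.569 -0.002]
top cam (arr
[... 852 characters left out ...]
]
vase [378. 181.] 0.94 [ 0.515 -0.37 ]
vase [264. 229.] 0.21 [ 0.422 -0.041]
bowl [312. 221.] 0.68 [ 0.429 -0.173]
bowl [250. 145.] 0.4 [ 0.663 -0.034]
brush [173. 228.] 0.96 [0.456 0.198]
brush [279. 136.] 0.44 [ 0.675 -0.118]
chip0 [280. 136.] 0.48 [ 0.653 -0.114]
chip0 [211. 134.] 0.44 [0.682 0.066]
chip0 [250. 144.] 0.41 [ 0.642 -0.032]
chip0 [229. 160.] 0.41 [0.605 0.027]
chip0 [266. 159.] 0.38 [ 0.595 -0.068]
cup0 [248. 144.] 0.59 [ 0.603 -0.024]
cup0 [288. 113.] 0.56 [ 0.667 -0.127]
cup0 [246. 111.] 0.56 [ 0.685 -0.029]
cup0 [207. 117.] 0.56 [0.683 0.067]
cup0 [212. 137.] 0.34 [0.63 0.06]
[0.267 0.537 0.253] [[-0.     0.445  0.896]
 [-0.     0.896 -0.445]
 [-1.    -0.    -0.   ]] 1.6
```

View pics/scene1.png

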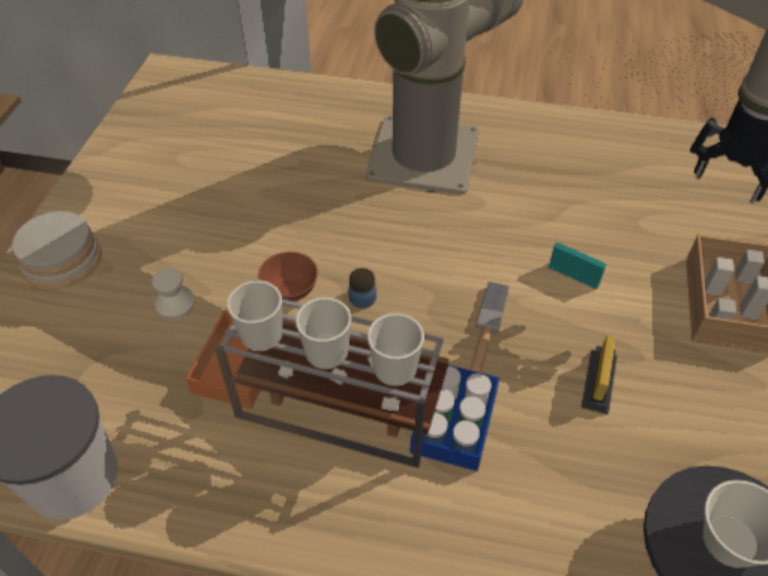

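View pics/top1.png

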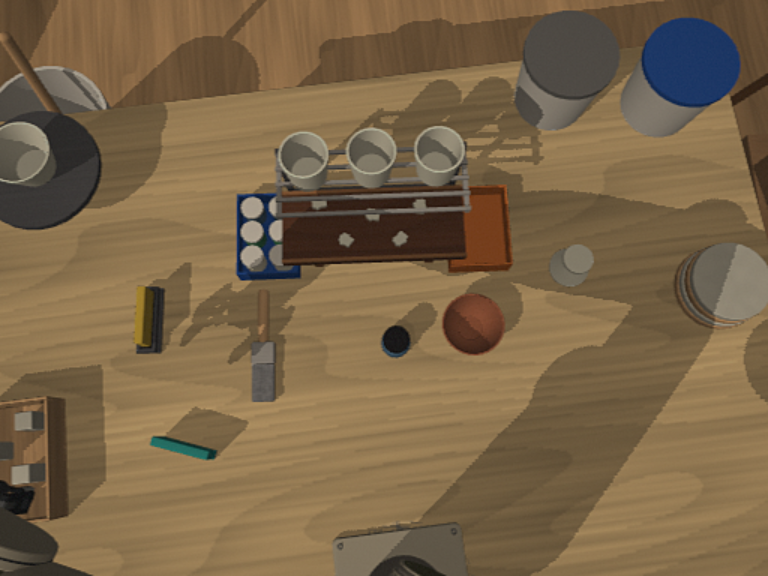

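The scene shot has the tray (orange) on the rack's −y end. In the top shot, the yellow scraper is at about (145,318) in the 1.5x picture, and its teal look-alike lies at (183,447). The five chips sit on the board at (319,203), (372,214), (420,206), (346,240) and (400,238).

```bash
python3 - <<'E'
from h import *
np.set_printoptions(precision=4,suppress=True)
c=camera("top");im=c["image"];hsv=cv2.cvtColor(im,cv2.COLOR_BGR2HSV)
m=cv2.inRange(hsv,(22,150,90),(35,255,255));m[:,:60]=0;m[:,150:]=0
n,l,s,ce=cv2.connectedComponentsWithStats(m);i=1+np.argmax(s[1:,4]);print(s[i])
ys,xs=np.where(l==i);b=cv2.boxPoints(cv2.minAreaRect(np.c_[xs,ys].astype(np.float32)));
for p in b: print(p,onz(c,p,.068)[:2],onz(c,p,.02)[:2])
# rack lip front edge: brown board mask
c3=camera("wrist");o=get_obs();R=o["tool_rot"];p,d=ray(c3,(256,192))
print("wristcam in tool",R.T@(p-o["eef_pos"]),R.T@d)
print("image up dir in tool",R.T@(ray(c3,(256,100))[1]-d))
s=nets.tip_of(c,"tray_in")[0];print(s)
cv2.imwrite("pics/rack.png",cv2.resize(im[90:190,150:360],None,fx=3.8,fy=3.8,interpolation=cv2.INTER_CUBIC))
E
```

```text
[ 90 212   6  18  57]
[ 90. 212.] [0.5137 0.3978] [0.5244 0.4134]
[ 95. 212.] [0.5121 0.385 ] [0.5227 0.4001]
[ 95. 229.] [0.4681 0.3874] [0.4769 0.4026]
[ 90. 229.] [0.4697 0.4001] [0.4786 0.4158]
wristcam in tool [-0.1213 -0.0011 -0.0771] [ 0.9541 -0.0046  0.2994]
image up dir in tool [ 0.0949 -0.0001 -0.2977]
{'pixel': [315.2, 156.2], 'confidence': 0.95}
```

View pics/rack.png

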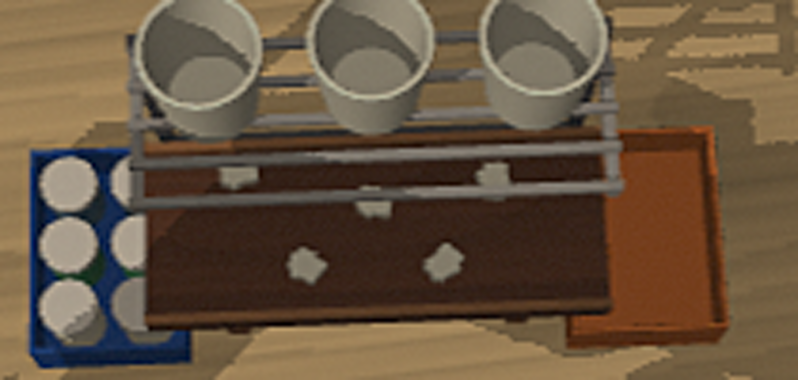

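```bash
python3 - <<'E'
from h import *
np.set_printoptions(precision=4,suppress=True)
c=camera("top")
f=lambda x,y,z:onz(c,(x/3.8+150-.37,y/3.8+90-.37),z)[:2]
L=f(147,316,.078);Rr=f(609,300,.078);print(L,Rr,np.linalg.norm(L-Rr))
y=(L-Rr)/np.linalg.norm(L-Rr);x=np.array([y[1],-y[0]]);print("yaw",np.degrees(np.arctan2(x[1],x[0])))
C=(L+Rr)/2+.065*x;print("C",C)
sl=f(132,203,.185);sr=f(622,186,.185)
print("shelf corners rack",[(np.array([x,y])@(p-C)) for p in(sl,sr)])
for p in [(307,265),(444,262),(374,203),(238,176),(495,180)]:
    print("chip",np.array([x,y])@(f(*p,.076)-C))
for p in [(34,353),(727,325),(715,128)]: print("crate/tray corner",np.array([x,y])@(f(*p,.045)-C))
# where stand target in tool frame
o=get_obs();R=o["tool_rot"];print(np.degrees(np.arctan2(R[1,2],R[0,2])))
P=np.array([.50,.40,.2]);print((R.T@(P-o["eef_pos"]))*100)
E
```

```text
[0.5822 0.1361] [ 0.5531 -0.1775] 0.3149368626068205
yaw -5.301382246061504
C [ 0.6323 -0.0267]
shelf corners rack [array([-0.0204,  0.1526]), array([-0.0204, -0.1551])]
chip [-0.0322  0.0476]
chip [-0.0334 -0.0464]
chip [0.0108 0.0001]
chip [0.0339 0.0939]
chip [ 0.0245 -0.0843]
crate/tray corner [-0.0799  0.2407]
crate/tray corner [-0.077  -0.2433]
crate/tray corner [ 0.0687 -0.2461]
-26.401230284826752
[ 5.3279 -1.941  27.001 ]
```

Emit:
{"name": "drive_tool", "arguments": {"targets": [{"hand":8.5,"slide":[1,-0.5,5],"turn":-8},{"hand":8.5,"slide":[2,-1,10],"turn":-16},{"hand":8.5,"slide":[3,-1.5,15],"turn":-23},{"hand":8.5,"slide":[4,-2,20],"turn":-23},{"hand":8.5,"slide":[5,-2,25],"turn":-23},{"hand":8.5,"slide":[5,-2,25],"turn":-23},{"hand":8.5,"slide":[5,-2,25],"turn":-23}]}}

```text
time_s: 2.68
eef_pos: [0.4816, 0.4084, 0.2032]
tool_rot: [[-0.001, 0.06, 0.998], [0.0, 0.998, -0.06], [-1.0, 0.0, -0.001]]
ft_force: [-0.5, 0.3, 0.1]
gripper_width: 0.997
```

```bash
python3 - <<'E'
from h import *
np.set_printoptions(precision=4,suppress=True)
c=camera("wrist");o=get_obs();print(o["eef_pos"],o["tool_rot"],o["joint_positions"],o["gripper_width"],o["ft_force"])
for q,z in[("scraper",.008),("stand_slot",.008),("stand",0)]:
    for r in nets.tip_of(c,q)[:2]: print(q,r,onz(c,r["pixel"],z))
cv2.imwrite("pics/w1.png",cv2.resize(c["image"],None,fx=1.5,fy=1.5))
hsv=cv2.cvtColor(c["image"],cv2.COLOR_BGR2HSV)
m=cv2.inRange(hsv,(20,130,60),(36,255,255))
n,l,s,ce=cv2.connectedComponentsWithStats(m)
for i in range(1,n):
    if s[i,4]>200: print(s[i])
E
```

```text
[0.4813 0.4089 0.2035] [[-0.0002  0.0589  0.9983]
 [ 0.0004  0.9983 -0.0589]
 [-1.      0.0004 -0.0002]] [ 0.6229  0.2408  1.4553  0.0004  1.4455 -0.889 ] 0.9934630525084416 [ 0.1018  0.3862 -0.5939]
scraper {'pixel': [241.9, 207.7], 'confidence': 0.88} [0.5208 0.3871 0.008 ]
stand_slot {'pixel': [243.0, 206.6], 'confidence': 0.74} [0.5195 0.3885 0.008 ]
stand {'pixel': [241.1, 204.2], 'confidence': 0.83} [0.5193 0.3859 0.    ]
[ 232  166   21  108 1867]
```

View pics/w1.png

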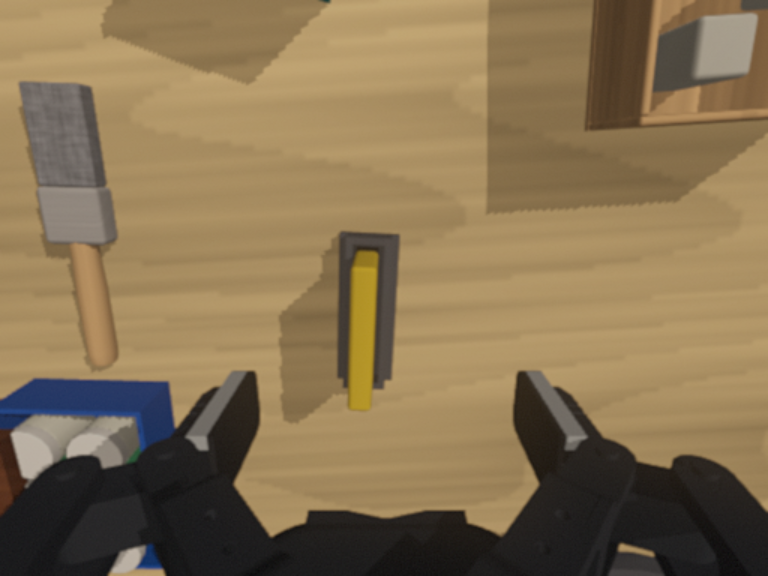

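The wrist view shows the scraper standing in its trough. Its top face runs from (353–378, 268) at the robot end to (349–371, 409) at the far end.

```bash
python3 - <<'E'
from h import *
np.set_printoptions(precision=4,suppress=True)
c=camera("wrist");o=get_obs();R=o["tool_rot"]
f=lambda x,y,z:onz(c,(x/1.5-.17,y/1.5-.17),z)
n=(f(353,268,.068)+f(378,268,.068))/2;fa=(f(349,409,.068)+f(371,409,.068))/2
w=np.linalg.norm(f(353,268,.068)-f(378,268,.068));d=fa-n
print("near",n,"far",fa,"len",np.linalg.norm(d),"wid",w,"yaw",np.degrees(np.arctan2(d[1],d[0])),"mid",(n+fa)/2)
s=[f(340,234,.022),f(399,234,.022)];print("stand rim near",s)
u=d/np.linalg.norm(d)
for off in(-.004,0): 
    P=n+off*u;P[2]=o["eef_pos"][2];print(off,P,R.T@(P-o["eef_pos"])*100)
print("tool yaw",np.degrees(np.arctan2(R[1,2],R[0,2])))
E
```

```text
near [0.4705 0.3963 0.068 ] far [0.5673 0.3856 0.068 ] len 0.09744041354346841 wid 0.015029396078866568 yaw -6.263012609174113 mid [0.5189 0.3909 0.068 ]
stand rim near [array([0.4572, 0.3775, 0.022 ]), array([0.4596, 0.4182, 0.022 ])]
-0.004 [0.4665 0.3967 0.2038] [-0.0013 -1.3366 -1.3791]
0 [0.4705 0.3963 0.2038] [-0.0011 -1.3572 -0.9796]
tool yaw -3.3099480288611667
```

Emit:
{"name": "drive_tool", "arguments": {"targets": [{"hand":6,"slide":[3,-1.3,-1.5],"turn":2},{"hand":6,"slide":[6,-1.3,-1.5],"turn":2},{"hand":6,"slide":[7,-1.3,-1.5],"turn":2},{"hand":6,"slide":[7,-1.3,-1.5],"turn":2}]}}

```text
time_s: 3.42
eef_pos: [0.4649, 0.3973, 0.1336]
tool_rot: [[-0.0, 0.092, 0.996], [-0.0, 0.996, -0.092], [-1.0, -0.0, -0.0]]
ft_force: [-0.2, 0.3, 0.6]
gripper_width: 0.705
```

```bash
python3 - <<'E'
from h import *
np.set_printoptions(precision=4,suppress=True)
c=camera("wrist");o=get_obs();R=o["tool_rot"];print(o["eef_pos"],np.degrees(np.arctan2(R[1,2],R[0,2])))
cv2.imwrite("pics/w2.png",c["image"][100:384,130:400].repeat(2,0).repeat(2,1))
for e in [(.4693,.3964),(.5687,.3855)]: print(proj(c,[[*e,.068],[*e,.008]])-[130,100])
E
```

```text
[0.4656 0.3977 0.1347] -5.285318319759403
[[128.3282 124.4701]
 [128.1239  97.0352]]
[[125.9794 240.7045]
 [126.2588 193.2496]]
```

View pics/w2.png

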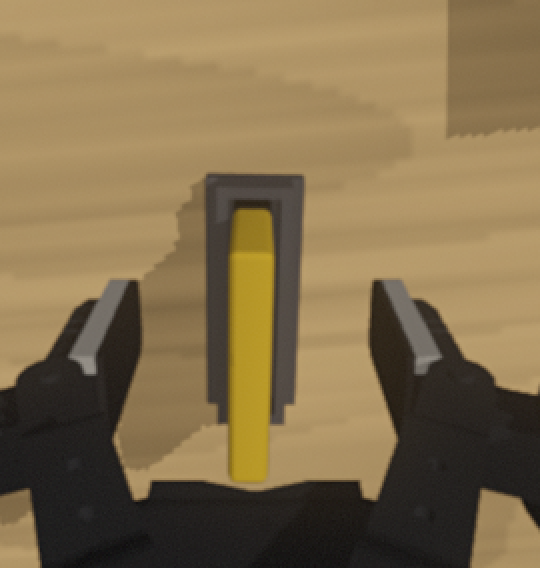

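The near end shows at (252,252) and the far end at (250,482) in this 2x crop, both within about 1 mm of prediction. I'll descend and grip.

Emit:
{"name": "drive_tool", "arguments": {"targets": [{"hand":6,"slide":[3,0,0],"turn":0},{"hand":6,"slide":[6,0,0],"turn":0},{"hand":6,"slide":[7.8,0,0],"turn":0},{"hand":6,"slide":[7.8,0,0],"turn":0},{"hand":2.5,"slide":[7.8,0,0],"turn":0},{"hand":1,"slide":[7.8,0,0],"turn":0},{"hand":0,"slide":[7.8,0,0],"turn":0},{"hand":0,"slide":[7.8,0,0],"turn":0},{"hand":0,"slide":[7.8,0,0],"turn":0}], "force": 100}}

```text
time_s: 4.6
eef_pos: [0.4666, 0.3984, 0.0584]
tool_rot: [[0.003, 0.092, 0.996], [0.003, 0.996, -0.092], [-1.0, 0.003, 0.003]]
ft_force: [-1.5, 0.2, 5.4]
gripper_width: 0.161
```

Emit:
{"name": "drive_tool", "arguments": {"targets": [{"hand":0,"slide":[-1,0,0],"turn":0},{"hand":0,"slide":[-2,0,0],"turn":0},{"hand":0,"slide":[-4,0,0],"turn":0},{"hand":0,"slide":[-7,0,0],"turn":0},{"hand":0,"slide":[-10,0,0],"turn":0},{"hand":0,"slide":[-10,0,0],"turn":0}]}}

```text
time_s: 5.35
eef_pos: [0.4682, 0.3997, 0.1631]
tool_rot: [[0.009, 0.092, 0.996], [0.007, 0.996, -0.092], [-1.0, 0.008, 0.009]]
ft_force: [-0.0, 0.3, -1.1]
gripper_width: 0.159
```

```bash
python3 - <<'E'
from h import *
np.set_printoptions(precision=4,suppress=True)
c=camera("scene");w=camera("wrist");o=get_obs();print(o["eef_pos"],o["gripper_width"],o["ft_force"])
p=proj(c,o["eef_pos"])[0];x,y=int(p[0]),int(p[1]);print(p)
x0=max(0,min(512-130,x-65));y0=max(0,y-90)
a=cv2.resize(c["image"][y0:y0+150,x0:x0+130],(520,600),interpolation=cv2.INTER_CUBIC)
b=cv2.resize(w["image"][200:384,180:330],None,fx=1.8,fy=1.8);b=cv2.copyMakeBorder(b,0,600-b.shape[0],0,0,0)
cv2.imwrite("pics/g1.png",np.hstack([a,b]))
E
```

```text
[0.4663 0.3983 0.1588] 0.16368581324650933 [-0.2251 -1.4541 -1.0097]
[416.9584 199.6316]
```

View pics/g1.png

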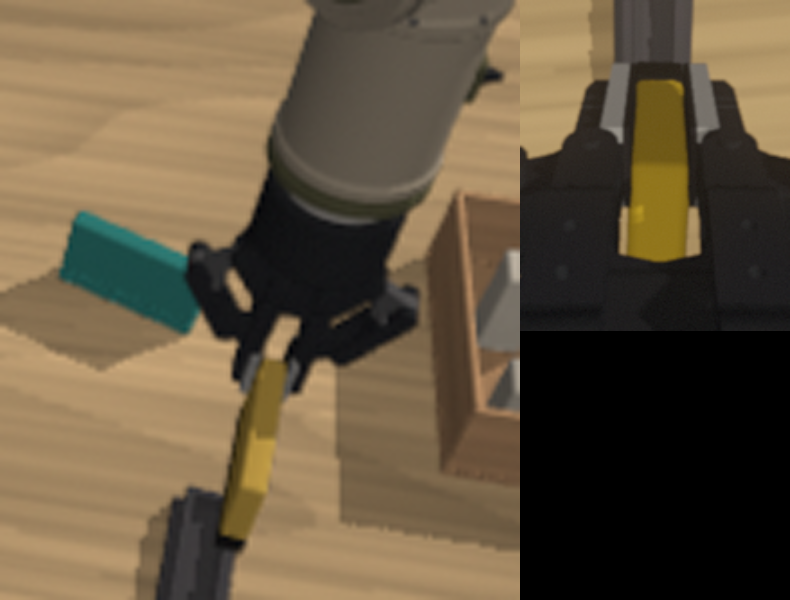

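```bash
python3 - <<'E'
from h import *
np.set_printoptions(precision=4,suppress=True)
c=camera("scene");o=get_obs();T=o["eef_pos"];R=o["tool_rot"];u=R[:,2].copy();u[2]=0;v=R[:,1];print(T,o["gripper_width"])
x0,y0=352,109;pts=[]
im=cv2.resize(c["image"][y0:y0+150,x0:x0+130],(520,600),interpolation=cv2.INTER_CUBIC)
for s in(.004,.104):
  for t in(-.008,.008):
    for dz in(.012,-.048): pts.append(T+s*u+t*v+[0,0,dz])
for p in (proj(c,pts)-[x0,y0])*4:cv2.circle(im,(int(p[0]),int(p[1])),3,(255,0,255),-1)
w=camera("wrist");im2=w["image"].copy()
for p in proj(w,pts):cv2.circle(im2,(int(p[0]),int(p[1])),1,(255,0,255),-1)
b=cv2.resize(im2[200:384,180:330],None,fx=1.8,fy=1.8);b=cv2.copyMakeBorder(b,0,600-b.shape[0],0,0,0)
cv2.imwrite("pics/g2.png",np.hstack([im,b]))
# moves: rack frame
a=np.radians(-5.3);X=np.array([np.cos(a),np.sin(a)]);Y=np.array([-X[1],X[0]]);C=np.array([.6323,-.0275])
for r,z in[((-.16,.13),.14),((-.063,.13),.14)]:
    P=np.r_[C+r[0]*X+r[1]*Y,z];print(r,P,R.T@(P-T)*100)
E
```

```text
[0.4658 0.3979 0.1576] 0.1621993950043507
(-0.16, 0.13) [0.485  0.1167 0.14  ] [  1.7124 -27.822    4.5006]
(-0.063, 0.13) [0.5816 0.1078 0.14  ] [  1.7327 -27.8246  14.2006]
```

View pics/g2.png

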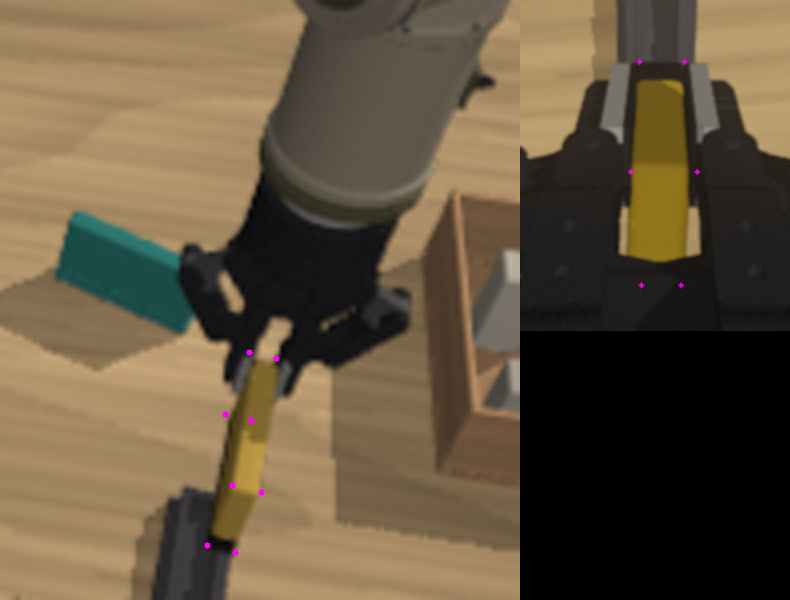

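Held level: the predicted corners match the picture to about 1 mm. I'll carry it to the front of the board's left end.

Emit:
{"name": "drive_tool", "arguments": {"targets": [{"hand":0,"slide":[0,-4,1],"turn":0},{"hand":0,"slide":[0.5,-8,2],"turn":0},{"hand":0,"slide":[1,-12,3],"turn":0},{"hand":0,"slide":[1.3,-16,4.5],"turn":0},{"hand":0,"slide":[1.3,-20,4.5],"turn":0},{"hand":0,"slide":[1.3,-24,4.5],"turn":0},{"hand":0,"slide":[1.3,-27.8,4.5],"turn":0},{"hand":0,"slide":[1.3,-27.8,4.5],"turn":0},{"hand":0,"slide":[1.3,-27.8,7.5],"turn":0},{"hand":0,"slide":[1.3,-27.8,10.5],"turn":0},{"hand":0,"slide":[1.3,-27.8,12.5],"turn":0},{"hand":0,"slide":[1.3,-27.8,12.5],"turn":0}], "force": 120}}

```text
time_s: 7.05
eef_pos: [0.5646, 0.1099, 0.1425]
tool_rot: [[-0.0, 0.092, 0.996], [0.001, 0.996, -0.092], [-1.0, 0.001, -0.0]]
ft_force: [-1.0, -0.4, -1.7]
gripper_width: 0.158
```

```bash
cat >> h.py <<'E'
a=np.radians(-5.3);X=np.array([np.cos(a),np.sin(a)]);Y=np.array([-X[1],X[0]]);C=np.array([.6323,-.0275])
def rk(p): return np.r_[X@(p[:2]-C),Y@(p[:2]-C),p[2]]
def w3(r): return np.r_[C+r[0]*X+r[1]*Y,r[2]]
def st():
    o=get_obs();R=o["tool_rot"];print("rack",rk(o["eef_pos"]).round(4),"yaw",np.degrees(np.arctan2(R[1,2],R[0,2])).round(2),"F",np.round(o["ft_force"],1),"w",round(o["gripper_width"],3),"t",round(o["time_s"],2))
E
python3 - <<'E'
from h import *
w=camera("wrist");s=camera("scene");st()
im=w["image"].copy();im2=s["image"].copy()
pts=[w3(r) for r in[(-.059,.16,.078),(-.059,.05,.078),(-.065,.16,.078),(-.065,.05,.078),(-.0204,.155,.185),(-.0204,.05,.185)]]
for p in proj(w,pts):cv2.circle(im,(int(p[0]),int(p[1])),1,(255,0,255),-1)
for p in proj(s,pts):cv2.circle(im2,(int(p[0]),int(p[1])),1,(255,0,255),-1)
b=cv2.resize(im2[130:280,190:380],(494,390),interpolation=cv2.INTER_CUBIC)
a_=cv2.resize(im[180:384,150:330],(300,340));a_=cv2.copyMakeBorder(a_,0,50,0,0,0)
cv2.imwrite("pics/e1.png",np.hstack([b,a_]))
E
```

```text
rack [-0.0814  0.1304  0.1426] yaw -5.26 F [-0.   0.7 -1.8] w 0.155 t 7.15
```

View pics/e1.png

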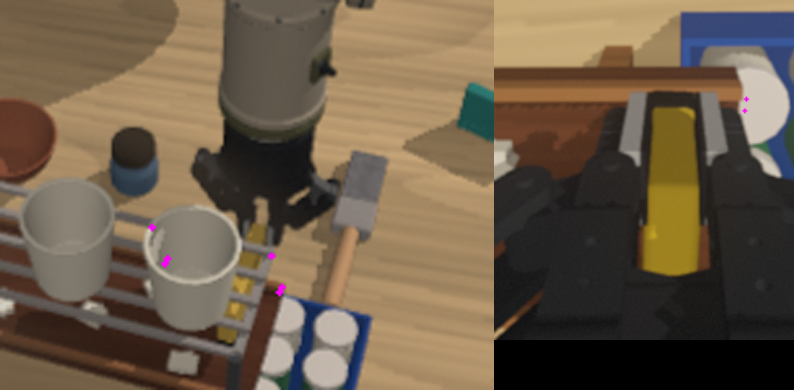

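The scraper is just in front of the shelf at the left end. The wrist picture puts the front lip at rows 80–103, slightly nearer the robot than my overlay (99–111). I'll measure it numerically.

```bash
python3 - <<'E'
from h import *
cs={n:camera(n) for n in("wrist","top","scene")}
xs=np.arange(-.080,-.044,.0015)
for n,ys in(("wrist",(.085,.09,.155)),("top",(-.1,-.03)),("scene",(.155,))):
  for y in ys:
    uv=proj(cs[n],[w3((x,y,.078)) for x in xs]).astype(np.float32)
    g=cv2.remap(cs[n]["image"],uv[:,0].reshape(1,-1),uv[:,1].reshape(1,-1),cv2.INTER_LINEAR)[0]
    print(n,y,uv[0].round(),uv[-1].round(),[f"{1000*x:.0f}:{int(v[2])}" for x,v in zip(xs,g)])
o=get_obs();t=cs["top"]
for n in("scene","top"):
  for q,z in(("board_top",.07),("shelf_front",.185),("rack",0)):
    for r in nets.tip_of(cs[n],q)[:1]: print(n,q,round(r["confidence"],2),rk(onz(cs[n],r["pixel"],z)).round(4))
E
```

```text
wrist 0.085 [192. 221.] [196. 267.] ['-80:183', '-78:83', '-77:91', '-76:87', '-74:94', '-72:121', '-71:125', '-69:153', '-68:161', '-66:161', '-65:162', '-63:114', '-62:88', '-60:104', '-59:103', '-57:101', '-56:101', '-54:100', '-53:104', '-51:108', '-50:111', '-48:107', '-47:86', '-45:81', '-44:80']
wrist 0.09 [200. 221.] [203. 267.] ['-80:183', '-78:82', '-77:90', '-76:89', '-74:96', '-72:123', '-71:127', '-69:159', '-68:162', '-66:162', '-65:162', '-63:114', '-62:88', '-60:103', '-59:102', '-57:102', '-56:100', '-54:100', '-53:104', '-51:108', '-50:91', '-48:85', '-47:84', '-45:81', '-44:81']
wrist 0.155 [295. 221.] [293. 267.] ['-80:152', '-78:123', '-77:114', '-76:83', '-74:98', '-72:124', '-71:131', '-69:160', '-68:162', '-66:162', '-65:160', '-63:116', '-62:82', '-60:53', '-59:52', '-57:52', '-56:52', '-54:56', '-53:51', '-51:55', '-50:52', '-48:50', '-47:50', '-45:50', '-44:47']
top -0.1 [288. 175.] [288. 162.] ['-80:155', '-78:140', '-77:116', '-76:78', '-74:60', '-72:59', '-71:79', '-69:104', '-68:117', '-66:126', '-65:119', '-63:98', '-62:59', '-60:51', '-59:59', '-57:66
[... 253 characters left out ...]
', '-62:54', '-60:53', '-59:64', '-57:69', '-56:73', '-54:71', '-53:72', '-51:77', '-50:80', '-48:81', '-47:80', '-45:79', '-44:77']
scene 0.155 [298. 235.] [294. 247.] ['-80:165', '-78:167', '-77:170', '-76:173', '-74:174', '-72:169', '-71:159', '-69:146', '-68:133', '-66:123', '-65:114', '-63:101', '-62:85', '-60:73', '-59:65', '-57:60', '-56:59', '-54:63', '-53:70', '-51:73', '-50:72', '-48:72', '-47:72', '-45:73', '-44:75']
scene board_top 0.8 [-0.0012  0.0096  0.07  ]
scene shelf_front 0.97 [-0.0287  0.003   0.185 ]
scene rack 0.61 [-0.0017  0.0076  0.    ]
top board_top 0.58 [-0.0061  0.0022  0.07  ]
top shelf_front 0.87 [-0.0294 -0.0062  0.185 ]
top rack 0.83 [-0.0083  0.0035  0.    ]
```

Emit:
{"name": "drive_tool", "arguments": {"targets": [{"hand":0,"slide":[0,0,0.6],"turn":0},{"hand":0,"slide":[0,0,1.2],"turn":0},{"hand":0,"slide":[0,0,1.4],"turn":0},{"hand":0,"slide":[0,0,1.6],"turn":0},{"hand":0,"slide":[0,0,1.6],"turn":0}]}}

```text
time_s: 8.22
eef_pos: [0.5803, 0.1079, 0.1438]
tool_rot: [[0.001, 0.092, 0.996], [0.001, 0.996, -0.092], [-1.0, 0.001, 0.001]]
ft_force: [-0.2, -0.1, -1.4]
gripper_width: 0.158
```

```bash
sed -i 's/C=np.array(\[.6323,-.0275\])/C=np.array([.6323,-.0275])-.0043*X/' h.py
python3 - <<'E'
from h import *
w=camera("wrist");s=camera("scene");st()
im=w["image"].copy();im2=s["image"].copy()
o=get_obs();T=rk(o["eef_pos"])
pts=[w3(r) for r in[(-.059,.16,.078),(-.059,.1,.078),(-.065,.16,.078),(-.065,.10,.078)]]
pts+=[w3(T+[.004,-.008,.012]),w3(T+[.004,.008,.012]),w3(T+[.004,-.008,-.036]),w3(T+[.004,.008,-.036])]
for p in proj(w,pts):cv2.circle(im,(int(p[0]),int(p[1])),1,(255,0,255),-1)
b=cv2.resize(im2[130:280,190:380],(380,300),interpolation=cv2.INTER_CUBIC);b=cv2.copyMakeBorder(b,0,252,0,0,0)
a_=cv2.resize(im[200:384,200:330],None,fx=3,fy=3,interpolation=cv2.INTER_CUBIC)
cv2.imwrite("pics/e2.png",np.hstack([b,a_]))
E
```

```text
rack [-0.0602  0.13    0.1438] yaw -5.28 F [-0.6 -0.2 -1.8] w 0.158 t 8.32
```

View pics/e2.png

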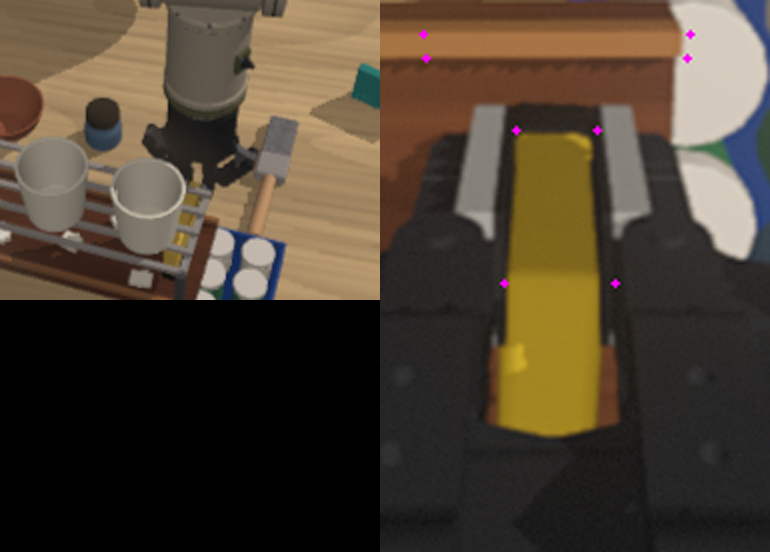

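The overlay now agrees with the lip (inner edge at row 58). The scraper is under the shelf, between the lips. Next I lower it.

Emit:
{"name": "drive_tool", "arguments": {"targets": [{"hand":0,"slide":[0.6,0,0],"turn":0},{"hand":0,"slide":[1.2,0,0],"turn":0},{"hand":0,"slide":[1.7,0,0],"turn":0},{"hand":0,"slide":[2.1,0,0],"turn":0},{"hand":0,"slide":[2.3,0,0],"turn":0},{"hand":0,"slide":[2.3,0,0],"turn":0}]}}

```text
time_s: 9.07
eef_pos: [0.5802, 0.1079, 0.121]
tool_rot: [[0.002, 0.092, 0.996], [0.001, 0.996, -0.092], [-1.0, 0.001, 0.001]]
ft_force: [-0.3, -0.7, -1.0]
gripper_width: 0.159
```

```bash
python3 -c "
from h import *
st()"
```

```text
rack [-0.0601  0.13    0.121 ] yaw -5.28 F [-0.3 -0.7 -1. ] w 0.159 t 9.07
```

Emit:
{"name": "drive_tool", "arguments": {"targets": [{"hand":0,"slide":[0.1,0,0],"turn":0},{"hand":0,"slide":[0.2,0,0],"turn":0},{"hand":0,"slide":[0.2,0,0],"turn":0}]}}

```text
time_s: 9.45
eef_pos: [0.5805, 0.108, 0.1204]
tool_rot: [[0.002, 0.092, 0.996], [0.001, 0.996, -0.092], [-1.0, 0.001, 0.002]]
ft_force: [-5.7, -0.9, 8.6]
gripper_width: 0.161
```

Contact is on the board, with the height matching the grip offset. I'll ease off slightly and sweep.

Emit:
{"name": "drive_tool", "arguments": {"targets": [{"hand":0,"slide":[-0.05,0,0],"turn":0},{"hand":0,"slide":[-0.05,-1,0],"turn":0},{"hand":0,"slide":[-0.05,-2.5,0],"turn":0},{"hand":0,"slide":[-0.05,-4,0],"turn":0},{"hand":0,"slide":[-0.05,-5.5,0],"turn":0},{"hand":0,"slide":[-0.05,-7,0],"turn":0},{"hand":0,"slide":[-0.05,-8.5,0],"turn":0},{"hand":0,"slide":[-0.05,-10,0],"turn":0},{"hand":0,"slide":[-0.05,-11.5,0],"turn":0},{"hand":0,"slide":[-0.05,-13,0],"turn":0},{"hand":0,"slide":[-0.05,-14.5,0],"turn":0},{"hand":0,"slide":[-0.05,-16,0],"turn":0}]}}

```text
time_s: 10.95
eef_pos: [0.5657, -0.0523, 0.1207]
tool_rot: [[0.002, 0.092, 0.996], [0.001, 0.996, -0.092], [-1.0, 0.001, 0.002]]
ft_force: [0.1, -0.5, -0.4]
gripper_width: 0.161
```

```bash
python3 - <<'E'
from h import *
st()
for n in("top","scene"):
    c=camera(n)
    for r in nets.recognise(c,"chip0"): print(n,round(r["confidence"],2),np.round(r["pixel"]),rk(onz(c,r["pixel"],.075)).round(3))
    cv2.imwrite(f"pics/m_{n}.png",c["image"])
a_=cv2.resize(cv2.imread("pics/m_top.png")[80:190,160:350],None,fx=2.6,fy=2.6,interpolation=cv2.INTER_CUBIC)
b=cv2.resize(cv2.imread("pics/m_scene.png")[190:310,110:310],(494,296),interpolation=cv2.INTER_CUBIC)
b=cv2.copyMakeBorder(b,0,max(0,a_.shape[0]-296),0,0,0)
cv2.imwrite("pics/m.png",np.vstack([a_[:286],b[:286]]) )
E
```

```text
rack [-0.0597 -0.0308  0.1207] yaw -5.27 F [ 0.1 -0.5 -0.4] w 0.161 t 10.95
top 0.49 [385. 176.] [-0.088 -0.349  0.075]
scene 0.52 [199. 253.] [ 0.041 -0.056  0.075]
```

View pics/m.png

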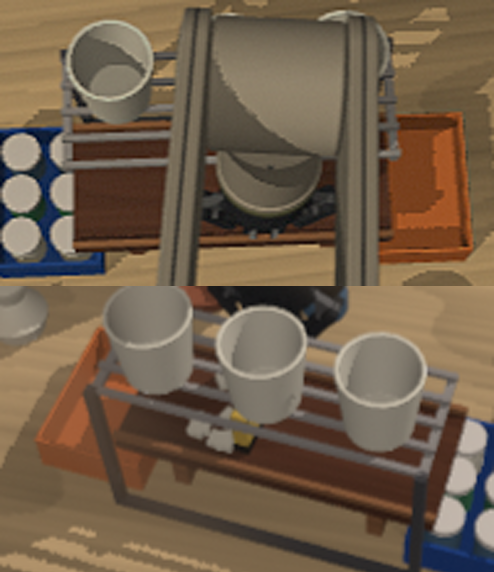

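The board behind the scraper is clear and the chips gather ahead of it (scene crop, around (215,430)). I'll continue slowly off the end.

Emit:
{"name": "drive_tool", "arguments": {"targets": [{"hand":0,"slide":[0,-1.4,0],"turn":0},{"hand":0,"slide":[0,-2.8,0],"turn":0},{"hand":0,"slide":[0,-4.2,0],"turn":0},{"hand":0,"slide":[0,-5.6,0],"turn":0},{"hand":0,"slide":[0,-7,0],"turn":0},{"hand":0,"slide":[0,-8.3,0],"turn":0},{"hand":0,"slide":[0,-9.5,0],"turn":0},{"hand":0,"slide":[0,-10.7,0],"turn":0},{"hand":0,"slide":[0,-11.9,0],"turn":0},{"hand":0,"slide":[0,-13.1,0],"turn":0},{"hand":0,"slide":[0,-14.3,0],"turn":0},{"hand":0,"slide":[0,-15.3,0],"turn":0}]}}

```text
time_s: 12.65
eef_pos: [0.5513, -0.2048, 0.1203]
tool_rot: [[0.002, 0.093, 0.996], [0.001, 0.996, -0.093], [-1.0, 0.002, 0.002]]
ft_force: [-0.3, -0.5, -2.2]
gripper_width: 0.157
```

Emit:
{"name": "drive_tool", "arguments": {"targets": [{"hand":0,"slide":[0,-0.4,0],"turn":0},{"hand":0,"slide":[0,-0.4,0],"turn":0},{"hand":0,"slide":[0,-0.4,0],"turn":0}]}}

```text
time_s: 13.02
eef_pos: [0.551, -0.2085, 0.1202]
tool_rot: [[0.002, 0.093, 0.996], [0.002, 0.996, -0.093], [-1.0, 0.002, 0.002]]
ft_force: [-0.8, 0.5, -2.4]
gripper_width: 0.157
```

```bash
python3 - <<'E'
from h import *
st()
for n,z in(("top",.01),("scene",.01)):
    c=camera(n);print(n)
    for r in nets.recognise(c,"chip0"): print(round(r["confidence"],2),np.round(r["pixel"]),rk(onz(c,r["pixel"],.01)).round(3),rk(onz(c,r["pixel"],.075)).round(3))
E
```

```text
rack [-0.06   -0.1877  0.1202] yaw -5.33 F [-0.8  0.5 -2.4] w 0.157 t 13.03
top
0.48 [317. 171.] [-0.05  -0.184  0.01 ] [-0.068 -0.174  0.075]
scene
```

Emit:
{"name": "drive_tool", "arguments": {"targets": [{"hand":0,"slide":[-1.5,0,0],"turn":0},{"hand":0,"slide":[-3,0,0],"turn":0},{"hand":0,"slide":[-4,0,-3],"turn":0},{"hand":0,"slide":[-4,0,-6],"turn":0},{"hand":0,"slide":[-4,0,-9],"turn":0},{"hand":0,"slide":[-4,2,-11],"turn":0},{"hand":0,"slide":[-4,6,-12],"turn":0},{"hand":0,"slide":[-4,11,-12],"turn":0},{"hand":0,"slide":[-4,16,-12],"turn":0},{"hand":0,"slide":[-4,21,-12],"turn":0},{"hand":0,"slide":[-4,26,-12],"turn":0},{"hand":0,"slide":[-4,26,-12],"turn":0}]}}

```text
time_s: 14.72
eef_pos: [0.4562, 0.0645, 0.1622]
tool_rot: [[0.005, 0.088, 0.996], [0.002, 0.996, -0.088], [-1.0, 0.003, 0.004]]
ft_force: [0.4, 0.1, -1.1]
gripper_width: 0.155
```

```bash
python3 - <<'E'
from h import *
st()
ims=[]
for n in("top","scene"):
    c=camera(n);print(n)
    for r in nets.recognise(c,"chip0"): print(round(r["confidence"],2),np.round(r["pixel"]),rk(onz(c,r["pixel"],.01)).round(3),rk(onz(c,r["pixel"],.075)).round(3))
    x0,x1,y0,y1=(170,360,80,190) if n=="top" else (110,310,190,310)
    ims.append(cv2.resize(c["image"][y0:y1,x0:x1],(506,294),interpolation=cv2.INTER_CUBIC))
cv2.imwrite("pics/f.png",np.vstack(ims))
E
```

```text
rack [-0.1796  0.0753  0.1622] yaw -5.05 F [ 0.4  0.1 -1.1] w 0.155 t 14.72
top
0.64 [316. 147.] [ 0.02  -0.187  0.01 ] [-0.001 -0.176  0.075]
0.56 [319. 141.] [ 0.037 -0.196  0.01 ] [ 0.015 -0.185  0.075]
0.36 [317. 172.] [-0.052 -0.185  0.01 ] [-0.069 -0.174  0.075]
scene
0.5 [156. 237.] [-0.008 -0.202  0.01 ] [ 0.03  -0.174  0.075]
```

View pics/f.png

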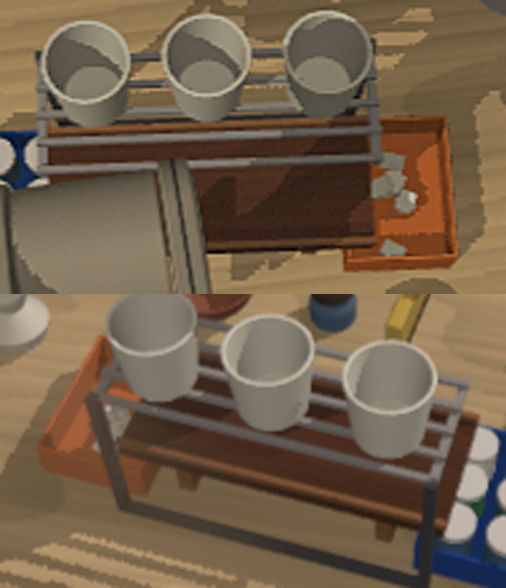

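Top crop: the tray holds white chips at (395,160), (381,185), (397,183), (406,202) and (392,248), and the board looks clear. I'll check the count numerically and compute the return.

```bash
python3 - <<'E'
from h import *
c=camera("top");h=cv2.cvtColor(c["image"],cv2.COLOR_BGR2HSV)
m=((h[...,1]<75)&(h[...,2]>100)).astype(np.uint8)
b=np.array([proj(c,w3(p))[0] for p in [(-.06,-.165,.02),(.03,-.165,.02),(.07,-.165,.02),(.07,-.235,.02),(-.06,-.235,.02)]]).astype(int)
k=np.zeros_like(m);cv2.fillConvexPoly(k,cv2.convexHull(b),1)
print("tray");print(cv2.connectedComponentsWithStats(m*k)[2])
im=cv2.imread("pics/rack.png");hh=cv2.cvtColor(cv2.imread("pics/top1.png"),cv2.COLOR_BGR2HSV)
mm=((hh[225:255,330:420,1]<75)&(hh[225:255,330:420,2]>100)).astype(np.uint8);print("one chip at 1.5x",cv2.connectedComponentsWithStats(mm)[2])
o=get_obs();R=o["tool_rot"];print(R.T@(np.array([.4662,.3982,.16])-o["eef_pos"])*100);st()
E
```

```text
tray
[[     0      0    512    384 196398]
 [   312    132      1      1      1]
 [   312    134      1      1      1]
 [   310    137     17     22    184]
 [   313    170      9      4     24]]
one chip at 1.5x [[   0    0   90   30 2448]
 [  63    6   15   14  128]
 [   9    8   15   13  124]]
[ 0.13334748 33.7277813  -2.13725328]
rack [-0.1796  0.0712  0.1609] yaw -5.4 F [-0.3  0.3 -1.5] w 0.157 t 14.97
```

Emit:
{"name": "drive_tool", "arguments": {"targets": [{"hand":0,"slide":[-0.5,5,-0.5],"turn":0},{"hand":0,"slide":[-0.5,10,-1],"turn":0},{"hand":0,"slide":[-0.5,15,-2.1],"turn":0},{"hand":0,"slide":[-0.5,20,-2.1],"turn":0},{"hand":0,"slide":[-0.5,25,-2.1],"turn":0},{"hand":0,"slide":[-0.5,29,-2.1],"turn":0},{"hand":0,"slide":[-0.5,32,-2.1],"turn":0},{"hand":0,"slide":[-0.5,33.7,-2.1],"turn":0},{"hand":0,"slide":[-0.5,33.7,-2.1],"turn":0},{"hand":0,"slide":[-0.5,33.7,-2.1],"turn":0},{"hand":0,"slide":[-0.5,33.7,-2.1],"turn":0}]}}

```text
time_s: 16.35
eef_pos: [0.4668, 0.3967, 0.1664]
tool_rot: [[0.003, 0.095, 0.995], [0.001, 0.995, -0.095], [-1.0, 0.001, 0.003]]
ft_force: [-0.6, -0.0, -1.4]
gripper_width: 0.157
```

```bash
python3 - <<'E'
from h import *
P=[]
for i in range(4):
    c=camera("wrist");o=get_obs();P.append(o["eef_pos"])
R=o["tool_rot"];print(np.round(P,4));st();print(R.T@(np.array([.4662,.3982,.075])-np.mean(P,0))*100)
for q,z in(("stand",0),("stand_slot",.008)):
  for n in("wrist","scene","top"):
    c=camera(n)
    for r in nets.tip_of(c,q)[:1]: print(q,n,round(r["confidence"],2),onz(c,r["pixel"],z).round(4))
E
```

```text
[[0.4668 0.3969 0.1665]
 [0.4668 0.3971 0.1665]
 [0.4667 0.3973 0.1665]
 [0.4667 0.3975 0.1665]]
rack [-0.1999  0.4078  0.1665] yaw -5.43 F [-1.  -0.2 -1.9] w 0.162 t 16.55
[ 9.15086646  0.08108149 -0.08869084]
stand wrist 0.86 [0.5171 0.3895 0.    ]
stand scene 0.72 [0.5108 0.4019 0.    ]
stand top 0.82 [0.5185 0.3936 0.    ]
stand_slot wrist 0.58 [0.52   0.3876 0.008 ]
stand_slot scene 0.78 [0.5222 0.3943 0.008 ]
stand_slot top 0.72 [0.5117 0.392  0.008 ]
```

Emit:
{"name": "drive_tool", "arguments": {"targets": [{"hand":0,"slide":[3,0.08,-0.06],"turn":0},{"hand":0,"slide":[6,0.08,-0.06],"turn":0},{"hand":0,"slide":[8,0.08,-0.06],"turn":0},{"hand":0,"slide":[9,0.08,-0.06],"turn":0},{"hand":0,"slide":[9,0.08,-0.06],"turn":0},{"hand":0,"slide":[9.5,0.08,-0.06],"turn":0},{"hand":0,"slide":[9.9,0.08,-0.06],"turn":0},{"hand":0,"slide":[9.9,0.08,-0.06],"turn":0}]}}

```text
time_s: 18.15
eef_pos: [0.4663, 0.3988, 0.0673]
tool_rot: [[0.003, 0.094, 0.996], [0.001, 0.996, -0.094], [-1.0, 0.001, 0.003]]
ft_force: [-1.0, -0.5, -1.4]
gripper_width: 0.158
```

Emit:
{"name": "drive_tool", "arguments": {"targets": [{"hand":0,"slide":[0.3,0,0],"turn":0},{"hand":0,"slide":[0.6,0,0],"turn":0},{"hand":0,"slide":[0.8,0,0],"turn":0},{"hand":0,"slide":[0.9,0,0],"turn":0},{"hand":0,"slide":[0.9,0,0],"turn":0}]}}

```text
time_s: 18.77
eef_pos: [0.4663, 0.3989, 0.0585]
tool_rot: [[0.003, 0.094, 0.996], [0.001, 0.996, -0.094], [-1.0, 0.001, 0.003]]
ft_force: [-1.4, -0.2, 1.6]
gripper_width: 0.157
```

Light contact with the trough floor, at the original grip height. I'll release gently and retreat upward.

Emit:
{"name": "drive_tool", "arguments": {"targets": [{"hand":1.8,"slide":[0,0,0],"turn":0},{"hand":2.2,"slide":[0,0,0],"turn":0},{"hand":3,"slide":[0,0,0],"turn":0},{"hand":4.5,"slide":[0,0,0],"turn":0},{"hand":6,"slide":[0,0,0],"turn":0},{"hand":6,"slide":[0,0,0],"turn":0},{"hand":6,"slide":[-2,0,0],"turn":0},{"hand":6,"slide":[-5,0,0],"turn":0},{"hand":6,"slide":[-9,0,0],"turn":0},{"hand":6,"slide":[-13,0,0],"turn":0},{"hand":6,"slide":[-14.5,0,1.5],"turn":0},{"hand":6,"slide":[-14.5,0,1.5],"turn":0}], "force": 20}}

```text
time_s: 20.27
eef_pos: [0.4826, 0.398, 0.2072]
tool_rot: [[0.007, 0.095, 0.995], [0.004, 0.995, -0.095], [-1.0, 0.005, 0.007]]
ft_force: [0.0, -0.2, -0.2]
gripper_width: 0.703
```

```bash
python3 - <<'E'
from h import *
st();w=camera("wrist");s=camera("top")
for q in("scraper","stand_slot"):
    for r in nets.tip_of(w,q)[:1]: print(q,round(r["confidence"],2),onz(w,r["pixel"],.008).round(4))
for r in nets.recognise(s,"chip0"): print(round(r["confidence"],2),np.round(r["pixel"]),rk(onz(s,r["pixel"],.01)).round(3))
a_=cv2.resize(s["image"][80:190,170:360],(506,294),interpolation=cv2.INTER_CUBIC)
b=cv2.resize(w["image"][120:320,150:350],(294,294),interpolation=cv2.INTER_CUBIC)
cv2.imwrite("pics/z.png",np.hstack([a_,b]))
E
```

```text
rack [-0.1841  0.4099  0.2072] yaw -5.44 F [ 0.  -0.2 -0.2] w 0.703 t 20.27
scraper 0.78 [0.5235 0.388  0.008 ]
stand_slot 0.97 [0.5217 0.3879 0.008 ]
0.62 [266. 229.] [-0.205 -0.039  0.01 ]
0.62 [179. 244.] [-0.235  0.194  0.01 ]
0.6 [317. 173.] [-0.057 -0.185  0.01 ]
0.58 [318. 139.] [ 0.042 -0.194  0.01 ]
0.57 [320. 146.] [ 0.021 -0.199  0.01 ]
0.54 [321. 155.] [-0.005 -0.199  0.01 ]
```

View pics/z.png

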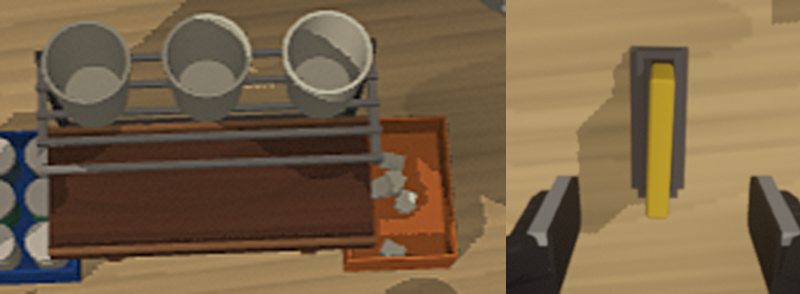

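The board is empty, the tray shows the chips, and the scraper stands upright in its trough as it did at first. I'm handing in.

```bash
python3 -c "
from rig import arm
print(arm.job_done())"
```

```text
the job is handed in; nothing more can be done
None
```

I handed in the job at about 20 s of robot time. I gripped the scraper at its robot end and wiped the board in one stroke, which took all five chips off the end into the orange tray. I then set the scraper back in its trough and released it.

**Last checks:**
- **Board and tray:** the board looks empty in the last top view. I count five chips in the tray, but two of them touch. The network found four in the tray, and two of its other hits were the jar and the brush. The white area in the tray fits about four chips in the main cluster plus one separate chip.
- **Scraper:** it stands upright in the trough, within about 2 mm of the trough's centre by the wrist view. The fingers are open and well clear, and the wrist force is near zero.
- **Cups and other things:** the three cups look unmoved. The jar, vase, bowl and brush were never approached, but I did not measure them again at the end.

**One disagreement:** my first fix of the rack from the top camera was about 4 mm off along x. I corrected it from the wrist view of the front lip before lowering the scraper.

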